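# Fit and lock a flipper shaft in its bracket

## Robot

A 6-joint arm with a two-finger parallel gripper is mounted at the origin on the work surface. World frame = base frame: x ahead of the robot, y to its left, z up, the work surface at z = 0. Lengths are in m, angles in rad, forces in N, time in s.
With the tool pointing down it reaches from about 0.3 to 0.875 m from the base axis. Payload 6.4 kg.
Tool frame: the origin (TCP) lies on the front face of the gripper's body, between the roots of the fingers; the fingertips stand 64 mm ahead of it and the grasp point (between the pads) lies 45 mm ahead of it (bot.grip_point_offset is the distance from the TCP to the grasp point, in m); y points along the fingers, z is the direction in which the jaws open and shut, and the axes are right-handed (so a half turn about y gives the same grasp; the last joint's range is limited). The gripper opens to 88 mm and grips with 3 to 60 N. Pads are 18 mm wide; open, the fingers measure 123 mm over their backs; the gripper's body (75 mm by 187 mm) begins 45 mm behind the grasp point.
Start: joints at [-1.475, 0.181, 1.607, -0, 1.354, -0.206], TCP at [0.171, -0.549, 0.303] pointing down, gripper open.
Joint ranges: [-2.99, 2.99], [-0.89, 2.07], [0.3, 2.58], [-1.14, 4.28], [0, 2.63], [-3.12, 3.12]. Speed limits (rad/s): [2.57, 2.57, 3.01, 3.14, 3.14, 3.14].

## Interface

Orientations are given as a 3x3 rotation matrix whose columns are the frame's x, y, z axes.
In Python, from workcell import bot gives the robot as it stands. The module is installed in compiled form; this text tells all that it offers.
- The arm moves only by the tool carry_out, never from a script. Its argument "rows" is a list of rows, each a list of 5 numbers: the shift along the tool's x, y, z in cm, then the turn about the tool's y in rad, then the opening, from 0 (shut) to 1 (fully open). A call has exactly 8 rows; each row shifts and turns the commanded pose from where the row before left it, along the tool's axes as they then stand; what a row does not reach is not made up. A row lasts 1/8 s, in which the tool goes at most 62.5 mm and 10.7 degrees, less where a joint would pass 70% of its speed; a pose out of reach is approached as far as the arm can. A call is refused whole if a number of a shift passes 6.25 or a number of a turn 0.188, either way. A call with a gripper value outside its range is refused whole. The fingers move at their own pace and stop on an object; the grip force is fixed at half the most. Time passes only in rows, so rows that do not move let the fingers close, or fill a call up. It gives the time, the measured TCP pose, the force and the opening at its end, in the units of the state.
- bot.read_state(): the state, without advancing time (a new reading comes with each control period).
- bot.camera(name): name is "scene" or "top" or "wrist"; returns (picture, depth): 420x560x3 uint8, red, green, blue; 420x560 float32, m along the optical axis (not along the pixel's ray), 0 where there is no reading.
- bot.camera_model(name): a dict with "intrinsics" (3x3 intrinsics, pixels), "extrinsics" (4x4, takes a point from world to camera coordinates); the wrist camera has in their place "T_tool_cam" (4x4, takes a point from camera to tool coordinates, whose origin is the TCP and whose axes are the tool frame's). Camera axes: x right, y down, z forward; pixel columns grow to the right and rows downward; lengths in m; the calibration is good to about 2 mm. A picture is of the moment at which its call begins: read the wrist's pose just before it. camera_model takes no time and is no camera call.
- bot.finish_job(): hands the job in, once; it reports no verdict.
The state is a dict: "clock": time; "q": joint angles; "qvel": joint speeds; "tau": joint torques, N m; "ee_pos": TCP position; "eef_rot": TCP orientation; "ft_force": force on the tool from outside, world axes, zero at the start; "ft_torque": the same for the moment, N m; "grip_width": opening from 0.0 (shut) to 1.0 (fully open).
Only numpy, scipy, OpenCV 4.12 (cv2) and the standard library are available. Lean on these libraries where they do the work, as an engineer would, in place of code of your own. Each camera call takes 0.05 s, during which the arm holds its last target.

## Task

Take the plain straight-stemmed steel flipper shaft (not the one with the mushroom knob) out of the plywood rack and push it down through the hole in the sloping flange of the aluminium flipper bracket until its collar sits fully home on the flange. Then slide the fork-shaped keeper all the way across, over the collar, so that the shaft is locked in, let go, and leave everything else on the cart top where it was.

Things in the scene. Friction and masses are not known exactly. Their poses are not given: they have to be found in the camera images.
- shaft: Steel flipper shaft, 151 mm long, round about its z axis, 0.24 kg (+-25%). Origin: centre of its collar's underside, z towards the stem. Shank 14 mm in diameter and 90 mm long below the collar; collar 36 mm in diameter, z = 0 to 6 mm; plain round stem to grip, 16 mm in diameter, z = 6 to 61 mm. At the start it hangs upright and loose in one of the rack's holes, collar resting on the top.
- shaft_nose (a point): End of the shaft's shank, on its axis, 90 mm below the collar's underside. The last 10 mm taper from 14 mm to 7 mm in diameter.
- knob_spindle: Bystander: similar steel pin in the rack's other hole, same shank and collar, but its stem is 12 mm thick and ends in a 34 mm wide mushroom knob, top 50 mm above its origin (centre of the collar's underside). Either pin may be in either hole.
- rack: Fixed plywood rack, 70 (x) x 170 (y) x 105 mm high, on a 90 x 170 x 6 mm foot; origin at the centre of its underside on the cart top. Two 19 mm holes go through the 15 mm thick top at its y = -45 and +45 mm. Its yaw varies.
- flange: Sloping cast aluminium flange of the flipper bracket, fixed. Origin: centre of the hole's mouth in its upper face, 140 mm above the cart top. z: the hole's axis, out of the face, leaning 25 degrees from vertical away from the robot, give or take the bracket's yaw, which varies; x down the slope, y level. Hole 17 mm in diameter, 3 mm chamfer, through the 18 mm plate, open below.
- rails_mid (a point): Middle between the two keeper rails, on the flange's face at flange x = 0, y = 65 mm. The rails are 14.5 mm high, at flange x = -32 to -25 and 25 to 32 mm, y = 24 to 106 mm. The face itself spans x = -55 to 55, y = -50 to 108 mm; below it are cheeks and a 130 x 170 mm base plate.
- keeper (a joint): Keeper position in m: 0 = fully open, clear of the hole; 0.055 = fully across, at its stop. It grows as the keeper slides along the flange's -y, stiffly (about 2 N); it stays where left and starts at 0 to 0.012. A 5 mm thick, 46 mm wide steel fork, underside 8.5 mm above the face, whose slot (24 mm wide) straddles the stem. It passes over the collar only if the shaft is fully home.
- keeper_prongs (a point): Between the ends of the fork's two prongs, on its underside, at flange y = 39 mm minus the joint value. The slot is 28 mm deep from here, so at the stop it leaves 4 mm between its bottom and the stem.
- keeper_tab (a point): Middle of the outer face (flange +y side) of the keeper's upright push tab: 26.5 mm above the flange's face, at flange x = 0, y = 95 mm minus the joint value. The tab is 40 mm wide (flange x), 6 mm thick (flange y) and spans 8.5 to 44.5 mm above the face. Push it along the flange's -y.
- relay: Bystander: black bakelite relay block 75 x 50 x 62 mm, loose; origin at the centre of its underside.
- rollover0: Bystander: amber plastic rollover button, 52 mm wide, 20 mm high, loose; origin at the centre of its underside.
- rollover1: Bystander: a second such rollover button.
- rollover2: Bystander: a third such rollover button.
- ball_guide: Bystander: chrome ball guide, a curved double rail about 100 x 110 mm, 30 mm high, loose; origin on the cart top, near the middle of its arc's footprint.
- screwdriver: Bystander: screwdriver lying on the cart top near the robot, loose; origin under its middle.
Not all that is in view belongs to the job. What is shaped like the shaft but purple or yellow is not meant.

How it is judged:
On the way, in this order (a step that is already met when the one before it is completed fails the run):
1. the shaft is through the flange hole with its collar home on the flange (distance between shaft and flange below 0.005 m and angle between the z axis of shaft and the z axis of flange, either way round below 0.12 rad), for 0.2 s.
2. the keeper is slid across over the collar (value of joint keeper above 0.048 m), for 0.2 s.
At the end, for the whole second after the job is handed in: The shaft stands in the flange hole, its collar's underside within 5 mm of the hole's mouth and no more than 3 mm above the flange face, its axis within 0.12 rad of the hole's, at rest; the keeper is across (joint above 0.048 of 0.055 m) (all of step 1 and z of shaft in the frame of flange below 0.003 m and value of joint keeper above 0.048 m and linear speed of shaft below 0.02 m/s); the robot touches nothing.
It fails at once if a bystander is shifted by more than 30 mm (the mushroom-knobbed spindle, relay block, rollover buttons, ball guide or screwdriver) (distance of any of knob_spindle, relay, rollover0, rollover1, rollover2, ball_guide, screwdriver from where it was at the start of the episode above 0.03 m).
It also fails if it takes over 64 s, if anything falls off the work surface, if the arm or the gripper's body presses on something with over 40 N, if the wrist force passes 120 N, or if a joint passes its speed limit or range.

## Working session

There is one attempt and no reset: what is moved stays moved. The work goes in short steps, Python scripts to look and compute and a tool call to move; the robot and the scene stay as the last step left them, time stands still between calls to the robot, and variables do not carry over. Pictures are saved under pics/ and viewed, and the job is handed in when it is done.

Besides the shell and the picture viewer there is one more tool, called after "Call:" in YAML: its name, and indented under it one key for each argument. carry_out: Moves the arm, as the interface text tells. Its arguments: {"type":"object","properties":{"rows":{"type":"array","items":{"type":"array","items":{"type":"number"}}}},"required":["rows"]}

```bash
mkdir -p pics; python3 - <<'E'
from workcell import bot
import cv2,numpy as np,pickle
s=bot.read_state();print({k:np.round(v,3).tolist() for k,v in s.items()},bot.grip_point_offset)
for n in("scene","top","wrist"):
    p,d=bot.camera(n);cv2.imwrite(f"pics/{n}0.png",p[:,:,::-1]);np.savez(f"{n}0.npz",p=p,d=d)
    m=bot.camera_model(n);print(n,{k:np.round(v,3).tolist() for k,v in m.items()})
E
```

```text
{'clock': 0.0, 'q': [-1.475, 0.182, 1.608, -0.0, 1.354, -0.206], 'qvel': [0.002, 0.002, 0.001, 0.0, -0.001, 0.0], 'tau': [-0.002, -43.387, -34.185, 0.07, 0.039, -0.0], 'ee_pos': [0.171, -0.549, 0.302], 'eef_rot': [[-0.955, -0.0, 0.297], [-0.297, 0.002, -0.955], [-0.0, -1.0, -0.002]], 'ft_force': [0.181, 0.361, 0.776], 'ft_torque': [-0.035, 0.018, -0.01], 'grip_width': 1.001} 0.0453
scene {'intrinsics': [[514.518, 0.0, 280.024], [0.0, 514.518, 205.809], [0.0, 0.0, 1.0]], 'extrinsics': [[-0.098, 0.995, 0.019, 0.082], [0.699, 0.083, -0.711, -0.31], [-0.709, -0.056, -0.703, 1.749], [0.0, 0.0, 0.0, 1.0]]}
top {'intrinsics': [[400.042, 0.0, 281.509], [0.0, 400.042, 201.709], [0.0, 0.0, 1.0]], 'extrinsics': [[0.122, -0.993, 0.004, -0.093], [-0.968, -0.119, -0.221, 0.595], [0.22, 0.023, -0.975, 0.786], [0.0, 0.0, 0.0, 1.0]]}
wrist {'intrinsics': [[357.962, 0.0, 278.013], [0.0, 357.962, 209.241], [0.0, 0.0, 1.0]], 'T_tool_cam': [[-0.0, 0.952, 0.306, -0.08], [0.0, -0.306, 0.952, -0.082], [1.0, 0.0, 0.0, 0.0], [0.0, 0.0, 0.0, 1.0]]}
```

View pics/scene0.png

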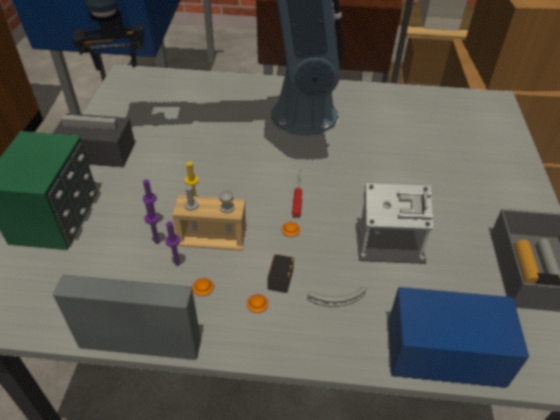

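View pics/top0.png

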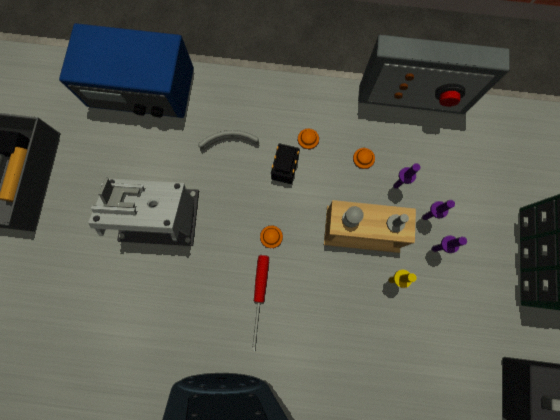

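View pics/wrist0.png

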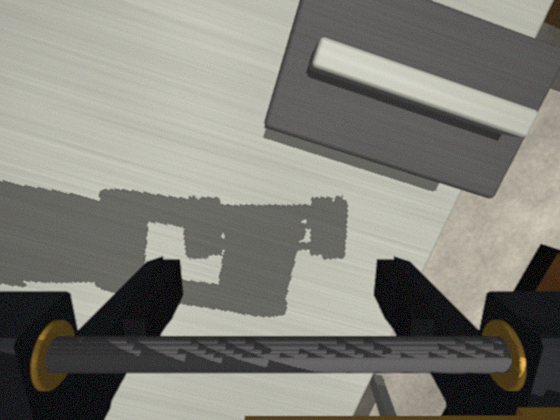

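```bash
cat > h.py <<'E'
import numpy as np,cv2
from workcell import bot
M={n:bot.camera_model(n) for n in("scene","top","wrist")}
def E(n,s=None):
    if n!="wrist": return np.linalg.inv(M[n]["extrinsics"])
    T=np.eye(4);T[:3,:3]=s["eef_rot"];T[:3,3]=s["ee_pos"];return T@M[n]["T_tool_cam"]
def cloud(n,d,s=None):
    K=M[n]["intrinsics"];v,u=np.mgrid[:d.shape[0],:d.shape[1]]
    P=np.stack([(u-K[0,2])/K[0,0]*d,(v-K[1,2])/K[1,1]*d,d],-1);T=E(n,s)
    return P@T[:3,:3].T+T[:3,3]
def ray(n,u,v,z,s=None):
    K=M[n]["intrinsics"];T=E(n,s);r=T[:3,:3]@[(u-K[0,2])/K[0,0],(v-K[1,2])/K[1,1],1];o=T[:3,3]
    return o+r*(z-o[2])/r[2]
def proj(n,P,s=None):
    T=np.linalg.inv(E(n,s));c=T[:3,:3]@np.asarray(P,float)+T[:3,3];c=M[n]["intrinsics"]@c;return c[:2]/c[2]
def crop(n,p,u0,v0,u1,v1,name,k=5):
    c=cv2.resize(p[v0:v1,u0:u1,::-1],None,fx=k,fy=k,interpolation=cv2.INTER_CUBIC);cv2.imwrite("pics/"+name,c)
E
python3 - <<'E'
from h import *
t=np.load("top0.npz");s=np.load("scene0.npz")
a=cv2.resize(t['p'][190:260,310:430],None,fx=6,fy=6,interpolation=2)
crop("top",t['p'],80,165,210,255,"ct.png",6)
b=cv2.resize(s['p'][150:260,130:260],None,fx=5.5,fy=5.5,interpolation=2);cv2.imwrite("pics/cs.png",b[:,:,::-1]);cv2.imwrite("pics/cr.png",a[:,:,::-1])
for n,z in(("top",t),("scene",s)):
    C=cloud(n,z['d'])
    for (u,v) in ([(352,215),(397,219),(404,216),(340,206),(150,190),(150,215),(140,220),(175,190)] if n=="top" else [(190,190),(190,205),(227,195),(190,200)]): print(n,u,v,C[v,u].round(3))
E
```

```text
top 352 215 [ 0.573 -0.158  0.151]
top 397 219 [ 0.577 -0.244  0.148]
top 404 216 [ 0.58  -0.252  0.165]
top 340 206 [ 0.599 -0.139  0.103]
top 150 190 [0.58  0.242 0.126]
top 150 215 [0.527 0.224 0.15 ]
top 140 220 [0.514 0.238 0.156]
top 175 190 [0.587 0.193 0.124]
scene 190 190 [ 0.581 -0.246  0.161]
scene 190 205 [ 0.584 -0.251  0.111]
scene 227 195 [ 0.581 -0.157  0.153]
scene 190 200 [ 0.584 -0.249  0.13 ]
```

View pics/cr.png

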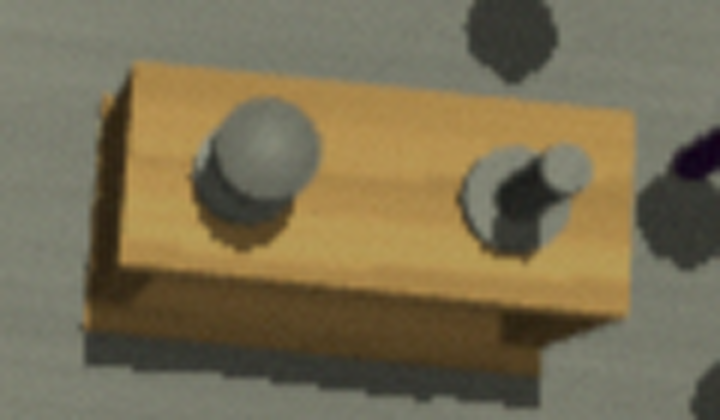

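View pics/cs.png

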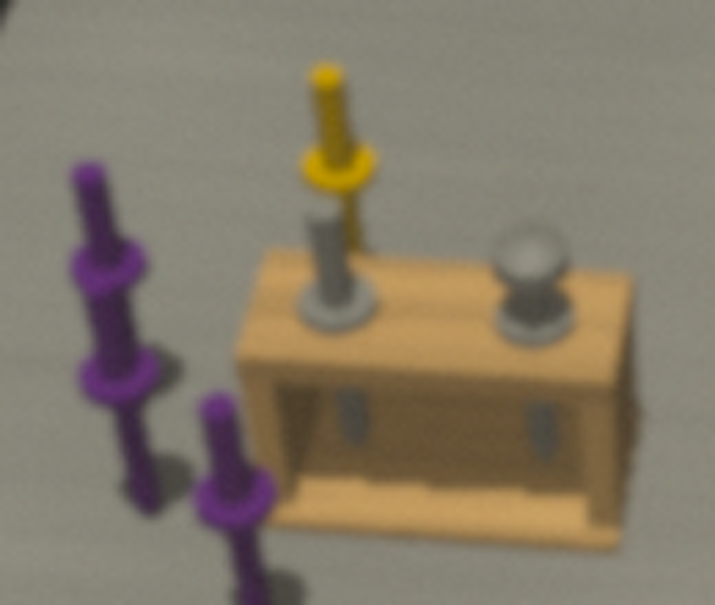

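View pics/ct.png

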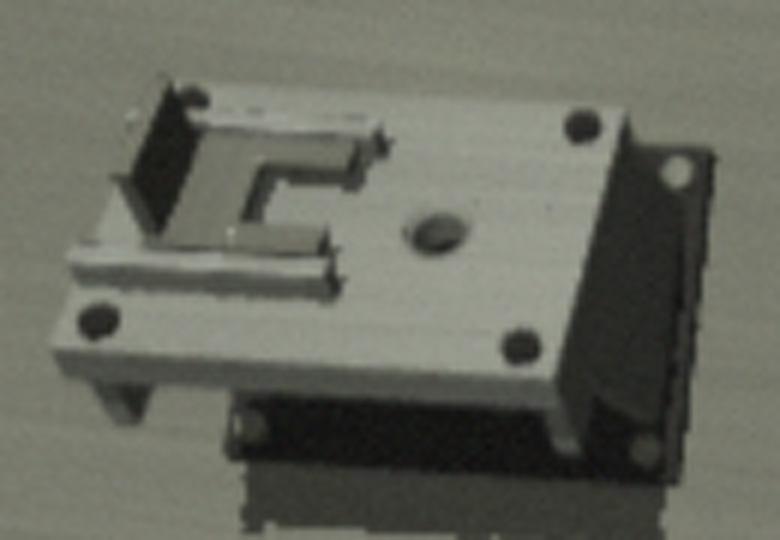

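```bash
python3 - <<'E'
from h import *
t=np.load("top0.npz");s=np.load("scene0.npz")
hsv=cv2.cvtColor(t['p'],cv2.COLOR_RGB2HSV)
C=cloud("top",t['d'])
# purple/yellow tops
for nm,lo,hi in(("purple",(135,80,30),(165,255,255)),("yellow",(22,150,80),(32,255,255))):
  for n,z in(("top",t),("scene",s)):
    Cc=cloud(n,z['d']);m=cv2.inRange(cv2.cvtColor(z['p'],cv2.COLOR_RGB2HSV),lo,hi)
    k,l,st,_=cv2.connectedComponentsWithStats(m)
    for i in range(1,k):
        if st[i,4]>25:
            P=Cc[(l==i)&(z['d']>0)];print(nm,n,st[i],P[P[:,2].argmax()].round(3),np.median(P,0).round(3))
# flange plane fit, both cameras, region
for n,z in(("top",t),("scene",s)):
    Cc=cloud(n,z['d']);m=(Cc[...,0]>.46)&(Cc[...,0]<.66)&(Cc[...,1]>.1)&(Cc[...,1]<.36)&(Cc[...,2]>.1)
    P=Cc[m];best=None;rng=np.random.default_rng(0)
    for _ in range(800):
        q=P[rng.choice(len(P),3,False)];nn=np.cross(q[1]-q[0],q[2]-q[0])
        if np.linalg.norm(nn)<1e-6: continue
        nn/=np.linalg.norm(nn);nn*=np.sign(nn[2]);r=(P-q[0])@nn;c=(abs(r)<.0015).sum()
        if best is None or c>best[0]:best=(c,nn,q[0])
    I=P[abs((P-best[2])@best[1])<.002];c0=I.mean(0);nn=np.linalg.svd(I-c0)[2][2];nn*=np.sign(nn[2])
    print(n,len(P),len(I),nn.round(4),"tilt",np.degrees(np.arccos(nn[2])),"yaw",np.degrees(np.arctan2(nn[1],nn[0])),c0.round(4), I.min(0).round(3),I.max(0).round(3))
# rack edges
m=cv2.inRange(cv2.cvtColor(s['p'],cv2.COLOR_RGB2HSV),(8,60,60),(25,255,255))
for n,z in(("top",t),("scene",s)):
    Cc=cloud(n,z['d']);mm=(abs(Cc[...,2]-.105)<.004)&(Cc[...,0]>.5)&(Cc[...,0]<.66)&(Cc[...,1]>-.32)&(Cc[...,1]<-.08)
    print(n,"rack",cv2.minAreaRect((Cc[mm][:,:2]*1000).astype(np.float32)),np.median(Cc[mm][:,2]))
    S=(Cc[...,2]>.12)&(Cc[...,0]>.52)&(Cc[...,0]<.64)&(Cc[...,1]>-.29)&(Cc[...,1]<-.215)
    P=Cc[S];print("stem pts",len(P),P.min(0).round(3),P.max(0).round(3),[P[abs(P[:,2]-h)<.008].mean(0).round(4) for h in(.13,.145,.16)])
    S=(abs(Cc[...,2]-.166)<.004)&S;print("top face",S.sum(),Cc[S].mean(0))
E
```

```text
purple top [399 164  21  21 237] [ 0.688 -0.279  0.152] [ 0.681 -0.271  0.096]
purple top [430 200  25  18 246] [ 0.615 -0.343  0.153] [ 0.616 -0.34   0.096]
purple top [441 236  26  17 262] [ 0.552 -0.361  0.152] [ 0.549 -0.364  0.097]
purple scene [143 180  16  62 375] [ 0.619 -0.335  0.153] [ 0.621 -0.343  0.1  ]
purple scene [166 222  14  42 234] [ 0.692 -0.268  0.152] [ 0.69  -0.27   0.096]
yellow top [394 269  23  19 246] [ 0.469 -0.273  0.153] [ 0.47  -0.274  0.096]
yellow scene [185 162  13  33 166] [ 0.473 -0.272  0.152] [ 0.476 -0.273  0.098]
top 4479 2397 [0.4222 0.0276 0.9061] tilt 25.030659045073055 yaw 3.7447886367750742 [0.5467 0.2393 0.1415] [0.496 0.174 0.113] [0.605 0.335 0.164]
scene 2972 1263 [0.4143 0.025  0.9098] tilt 24.521705388376375 yaw 3.4484870728782595 [0.5537 0.247  0.1377] [0.494 0.177 0.114] [0.606 0.341 0.163]
top rack ((577.2376708984375, -207.30789184570312), (71.05455780029297, 170.7084503173828), 0.9450191855430603) 0.10416687686848386
stem pts 120 [ 0.57  -0.26   0.121] [ 0.584 -0.244  0.168] [array([ 0.5738, -0.2479,  0.1306]), array([ 0.5744, -0.2471,  0.1452]), array([ 0.5769, -0.2512,  0.1636])]
top face 58 [ 0.57761518 -0.2521646   0.16493735]
scene rack ((577.2176513671875, -204.77435302734375), (76.3445816040039, 171.07049560546875), 0.06062707677483559) 0.10388252454469504
stem pts 111 [ 0.568 -0.258  0.121] [ 0.587 -0.241  0.169] [array([ 0.5817, -0.2482,  0.1301]), array([ 0.5819, -0.2478,  0.1445]), array([ 0.5784, -0.2489,  0.161 ])]
top face 24 [ 0.57737755 -0.24915663  0.16467253]
```

```bash
python3 - <<'E'
from h import *
t=np.load("top0.npz");s=np.load("scene0.npz")
for n,z,(u,v) in(("top",t,(153,204)),("scene",s,(387,205))):
    g=cv2.cvtColor(z['p'],cv2.COLOR_RGB2GRAY);w=g[v-9:v+10,u-10:u+11].astype(int)
    thr=(np.median(w)+w.min())/2
    k,l,st,c=cv2.connectedComponentsWithStats((w<thr).astype(np.uint8))
    i=1+st[1:,4].argmax();cc=c[i]+[u-10,v-9];print(n,thr,st[i],cc,ray(n,*cc,.140).round(4))
    print(w if n=="scene" else "")
E
```

```text
top 93.0 [ 5  6  9  7 46] [152.41304348 203.80434783] [0.5505 0.2267 0.14  ]

scene 135.0 [ 7  6  7  6 29] [387.24137931 204.20689655] [0.553  0.2302 0.14  ]
[[181 178 179 181 179 180 178 178 179 177 178 178 178 178 177 178 177 178
  170 151 127]
 [181 180 181 181 180 178 179 180 179 178 179 179 177 179 178 175 178 177
  172 162 146]
 [180 182 180 180 179 179 178 179 179 180 178 177 179 178 179 177 178 176
  175 172 160]
 [181 180 180 179 181 180 177 175 175 173 173 173 175 179 177 177 176 176
  176 173 167]
 [181 180 179 178 179 177 175 171 162 161 159 163 168 174 175 176 176 176
  176 175 165]
 [179 178 178 178 177 174 166 156 145 139 141 146 154 165 173 177 177 177
  175 173 168]
 [180 177 180 179 177 172 153 138 122 114 115 124 137 154 166 173 178 175
  176 176 172]
 [180 179 179 180 175 164 141 121 109 102  99 104 116 139 158 172 176 176
  176 176 175]
 [180 178 180 179 175 161 139 123 116 113 104  96 103 125 152 168 174 176
  176 176 175]
 [179 180 179 179 174 162 144 136 130 127 119 105 103 122 148 165 174 173
  176 174 175]
 [179 179 178 178 174 164 151 140 136 135 129 117 112 127 151 166 170 174
  174 172 172]
 [178 176 176 177 175 169 161 149 142 138 135 128 126 140 158 169 171 173
  172 172 173]
 [176 177 177 176 176 173 169 162 153 148 144 142 146 156 165 171 173 172
  173 172 171]
 [179 178 177 177 175 174 174 172 168 162 164 160 164 168 171 174 173 173
  173 174 173]
 [177 177 180 178 177 175 176 177 173 173 172 173 173 176 174 176 174 175
  173 174 171]
 [176 177 177 176 177 176 175 175 175 178 177 175 176 176 174 176 175 173
  174 173 170]
 [174 176 174 174 174 175 174 174 176 174 174 174 173 175 172 173 173 172
  172 170 171]
 [174 175 174 175 173 175 174 173 173 174 174 172 173 172 172 171 171 171
  172 170 166]
 [176 175 174 175 176 174 175 174 174 171 173 173 173 173 173 172 172 172
  171 167 157]]
```

```bash
cat >> h.py <<'E'
def to(target,yawz=None):
    """target TCP world; yawz=desired direction (deg) of tool z in xy. prints turn first, then shift in turned axes (cm)"""
    s=bot.read_state();R=np.array(s["eef_rot"]);p=np.array(s["ee_pos"])
    cur=np.degrees(np.arctan2(R[1,2],R[0,2]));turn=0.
    if yawz is not None:
        dy=(yawz-cur+180)%360-180;turn=-np.radians(dy)
    d=np.array(target)-p
    a=np.radians(cur)-turn
    Z=np.array([np.cos(a),np.sin(a),0]);Y=np.array([0,0,-1.]);X=np.cross(Y,Z)
    print("t",round(s["clock"],2),"p",p.round(4),"zdir",round(cur,2),"q",np.round(s["q"],2),"F",np.round(s["ft_force"],1),"g",round(s["grip_width"],3))
    print("turn",round(turn,3),"shift now-axes cm",(R.T@d*100).round(2),"shift turned-axes",(np.array([X@d,Y@d,Z@d])*100).round(2))
E
python3 - <<'E'
from h import *
t=np.load("top0.npz");C=cloud("top",t['d']);
m=(C[...,0]>.1)&(C[...,0]<.7)&(C[...,1]<-.2)&(C[...,2]>.17)&(t['d']>0)
P=C[m];print(len(P),P.min(0),P.max(0)); 
s=np.load("scene0.npz");C=cloud("scene",s['d']);m=(C[...,0]>.1)&(C[...,0]<.7)&(C[...,1]<-.2)&(C[...,1]>-.8)&(C[...,2]>.17)&(s['d']>0)
P=C[m];print(len(P),P.min(0),P.max(0))
to((.577,-.251,.25),-86.4)
E
```

```text
Traceback (most recent call last):
ValueError: zero-size array to reduction operation minimum which has no identity
```

```bash
python3 - <<'E'
from h import *
s=np.load("scene0.npz");C=cloud("scene",s['d']);m=(C[...,0]>.1)&(C[...,0]<.7)&(C[...,1]<-.2)&(C[...,1]>-.8)&(C[...,2]>.17)&(s['d']>0)
P=C[m];print(len(P), P.min(0) if len(P) else 0,P.max(0) if len(P) else 0)
to((.577,-.251,.25),-86.4)
E
```

```text
6768 [ 0.10681774 -0.71952149  0.17002715] [ 0.67330887 -0.44863888  0.44834945]
t 0.15 p [ 0.1709 -0.5487  0.302 ] zdir -72.71 q [-1.48  0.18  1.61 -0.    1.35 -0.21] F [-0.4  0.   0.5] g 1.005
turn 0.239 shift now-axes cm [-47.62   5.24 -16.35] shift turned-axes [-42.4    5.2  -27.16]
```

Call:
carry_out:
  rows:
    - [-1,0,-4,0.12,0.5]
    - [-2,0,-5,0.119,0.5]
    - [-3,0,-5,0,0.5]
    - [-4,0,-4,0,0.5]
    - [-5.5,0,-2.5,0,0.5]
    - [-5.5,0,-2.5,0,0.5]
    - [-5.5,0,-2,0,0.5]
    - [-5.5,0,-1,0,0.5]

```text
clock: 1.15
ee_pos: [0.4596, -0.2656, 0.3028]
eef_rot: [[-0.998, 0.0, 0.064], [-0.064, -0.0, -0.998], [-0.0, -1.0, 0.0]]
ft_force: [0.8, -1.3, 0.9]
grip_width: 0.498
```

```bash
python3 - <<'E'
from h import *
to((.577,-.251,.255),-86.4)
E
```

```text
t 1.15 p [ 0.4596 -0.2656  0.3028] zdir -86.34 q [-0.75  0.08  1.72 -0.    1.34  0.76] F [ 0.8 -1.3  0.9] g 0.498
turn 0.001 shift now-axes cm [-11.8    4.78  -0.71] shift turned-axes [-11.8    4.78  -0.72]
```

Call:
carry_out:
  rows:
    - [-4,0,0,0,0.5]
    - [-4,0,-0.7,0,0.5]
    - [-2,1.5,0,0,0.5]
    - [0,1.7,0,0,0.5]
    - [0,0,0,0,0.5]
    - [0,0,0,0,0.5]
    - [0,0,0,0,0.5]
    - [0,0,0,0,0.5]

```text
clock: 2.15
ee_pos: [0.5573, -0.2543, 0.2716]
eef_rot: [[-0.998, 0.001, 0.062], [-0.062, -0.001, -0.998], [-0.001, -1.0, 0.001]]
ft_force: [1.1, 0.7, 0.2]
grip_width: 0.5
```

```bash
python3 - <<'E'
from h import *
to((.577,-.251,.188),-86.4)
s=bot.read_state();p,d=bot.camera("wrist");cv2.imwrite("pics/w1.png",p[:,:,::-1])
C=cloud("wrist",d,s);m=(C[...,2]>.115)&(C[...,2]<.172)&(abs(C[...,0]-.577)<.03)&(abs(C[...,1]+.251)<.03)&(d>0)
P=C[m];print(len(P),P.min(0),P.max(0));Q=P[P[:,2]>.161];print("top",len(Q),Q.mean(0),(Q.min(0)+Q.max(0))/2)
print(proj("wrist",(.577,-.251,.166),s))
E
```

```text
t 2.15 p [ 0.5573 -0.2543  0.2716] zdir -86.43 q [-0.62  0.29  1.54  0.    1.31  0.89] F [1.1 0.7 0.2] g 0.5
turn -0.001 shift now-axes cm [-1.98  8.36 -0.21] shift turned-axes [-1.99  8.36 -0.21]
1095 [ 0.5693416  -0.25927183  0.11507563] [ 0.58541185 -0.24369856  0.16828779]
top 683 [ 0.57790845 -0.2514857   0.16620365] [ 0.57737442 -0.25148519  0.16469975]
[274.23104418 208.62038695]
```

View pics/w1.png

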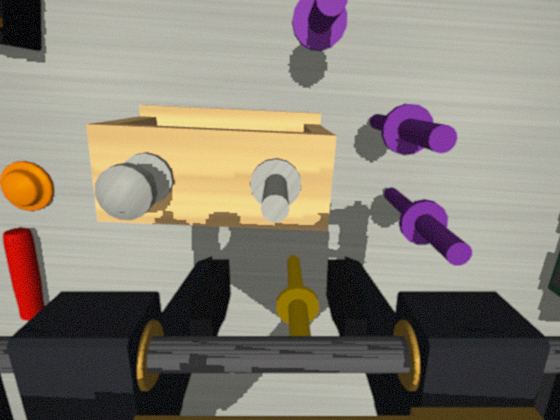

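Call:
carry_out:
  rows:
    - [-2,0,-0.3,0,0.5]
    - [0,0.5,0,0,0.5]
    - [0,2,0,0,0.5]
    - [0,2.5,0,0,0.5]
    - [0,2.4,0,0,0.5]
    - [0,1,0,0,0.5]
    - [0,0,0,0,0.5]
    - [0,0,0,0,0.5]

```text
clock: 3.2
ee_pos: [0.5774, -0.25, 0.1876]
eef_rot: [[-0.998, 0.001, 0.063], [-0.063, -0.001, -0.998], [-0.001, -1.0, 0.001]]
ft_force: [0.2, 0.7, 0.5]
grip_width: 0.503
```

```bash
python3 - <<'E'
from h import *
to((.5776,-.2515,.188),-86.4)
E
```

```text
t 3.2 p [ 0.5774 -0.25    0.1876] zdir -86.41 q [-0.6   0.42  1.55 -0.    1.17  0.91] F [0.2 0.7 0.5] g 0.503
turn -0.0 shift now-axes cm [-0.01 -0.04  0.15] shift turned-axes [-0.01 -0.04  0.15]
```

Aligned; close and lift. The nose has 90 mm below the rack top to clear.

Call:
carry_out:
  rows:
    - [0,0,0.15,0,0]
    - [0,0,0,0,0]
    - [0,0,0,0,0]
    - [0,0,0,0,0]
    - [0,-1.5,0,0,0]
    - [0,-3,0,0,0]
    - [0,-4,0,0,0]
    - [0,-4,0,0,0]

```text
clock: 4.2
ee_pos: [0.577, -0.251, 0.3134]
eef_rot: [[-0.998, -0.0, 0.063], [-0.063, 0.0, -0.998], [0.0, -1.0, -0.0]]
ft_force: [0.1, -0.1, -2.1]
grip_width: 0.172
```

```bash
python3 - <<'E'
from h import *
to((.5776,-.2515,.188),-86.4)
s=bot.read_state();p,d=bot.camera("wrist");cv2.imwrite("pics/w2.png",p[:,:,::-1])
p,d=bot.camera("scene");crop("scene",p,100,60,300,260,"s2.png",3)
E
```

```text
t 4.2 p [ 0.577  -0.251   0.3134] zdir -86.4 q [-0.6   0.29  1.45  0.    1.4   0.91] F [ 0.1 -0.1 -2.1] g 0.172
turn -0.0 shift now-axes cm [-0.06 12.54  0.06] shift turned-axes [-0.06 12.54  0.05]
```

View pics/w2.png

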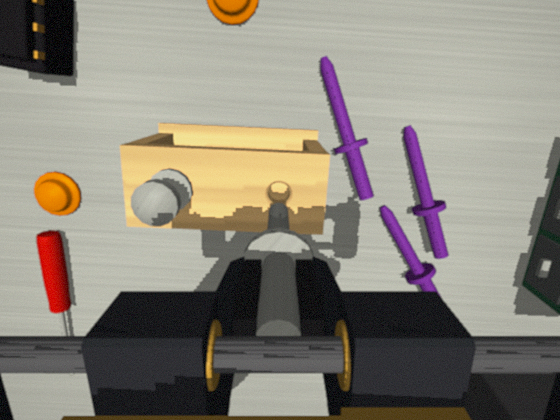

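View pics/s2.png

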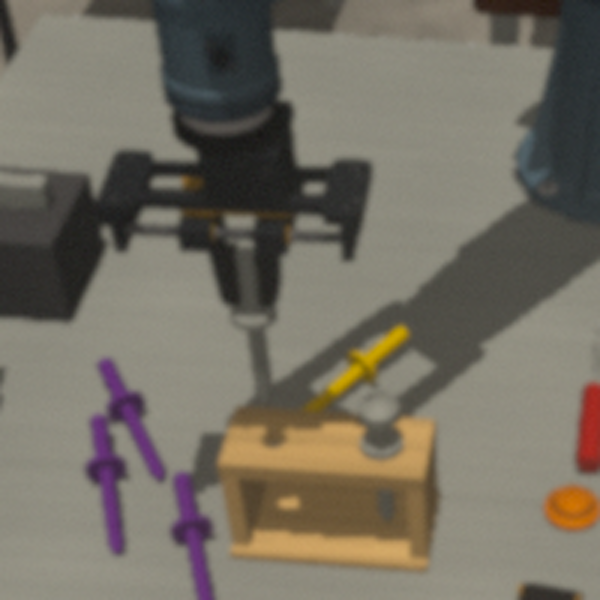

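```bash
python3 - <<'E'
from h import *
to((.51,.165,.375),-86.4)
E
```

```text
t 4.3 p [ 0.579  -0.2522  0.3183] zdir -86.39 q [-0.6   0.29  1.45  0.    1.4   0.91] F [ 0.2 -0.5 -2.7] g 0.171
turn 0.0 shift now-axes cm [  4.21  -5.96 -42.04] shift turned-axes [  4.27  -5.67 -42.08]
```

Call:
carry_out:
  rows:
    - [0,-4.5,0,0,0]
    - [0,-1.3,-4,0,0]
    - [0.5,0,-6,0,0]
    - [0.5,0,-6,0,0]
    - [0.8,0,-6,0,0]
    - [0.8,0,-6,0,0]
    - [0.8,0,-6,0,0]
    - [0.8,0,-5,0,0]

```text
clock: 5.3
ee_pos: [0.5096, 0.1375, 0.3688]
eef_rot: [[-0.998, -0.001, 0.064], [-0.064, 0.0, -0.998], [0.001, -1.0, -0.0]]
ft_force: [-0.4, -0.7, -1.8]
grip_width: 0.169
```

Call:
carry_out:
  rows:
    - [0,0,-3,0,0]
    - [0,0,0,0,0]
    - [0,0,0,0,0]
    - [0,0,0,0,0]
    - [0,0,0,0,0]
    - [0,0,0,0,0]
    - [0,0,0,0,0]
    - [0,0,0,0,0]

```text
clock: 6.3
ee_pos: [0.5089, 0.1653, 0.3697]
eef_rot: [[-0.998, -0.0, 0.063], [-0.063, -0.0, -0.998], [0.0, -1.0, 0.0]]
ft_force: [0.4, -0.6, -3.1]
grip_width: 0.169
```

```bash
python3 - <<'E'
from h import *
to((.51,.165,.375),-86.4)
s=bot.read_state();p,d=bot.camera("wrist");cv2.imwrite("pics/w3.png",p[:,:,::-1]);np.savez("w3.npz",p=p,d=d,R=s["eef_rot"],t=s["ee_pos"])
print(proj("wrist",(.551,.228,.14),s))
E
```

```text
t 6.3 p [0.5089 0.1653 0.3697] zdir -86.41 q [ 0.09  0.04  1.63 -0.    1.48  1.6 ] F [ 0.4 -0.6 -3.1] g 0.169
turn -0.0 shift now-axes cm [-0.1  -0.53  0.03] shift turned-axes [-0.1  -0.53  0.03]
[208.2319444  135.57336809]
```

View pics/w3.png

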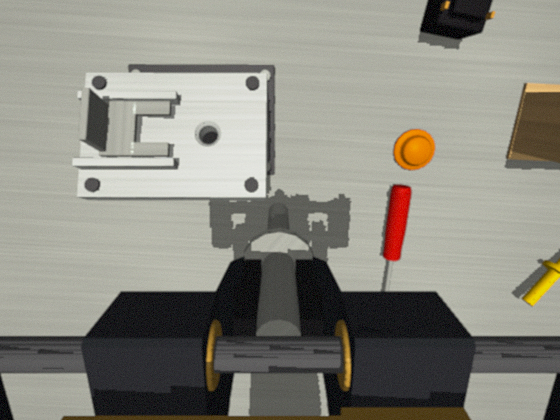

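```bash
python3 - <<'E'
from h import *
z=np.load("w3.npz");s={"eef_rot":z['R'],"ee_pos":z['t']};p,d=z['p'],z['d']
g=cv2.cvtColor(p,cv2.COLOR_RGB2GRAY);w=g[115:152,188:228];
for thr in(120,150,180):
    k,l,st,c=cv2.connectedComponentsWithStats((w<thr).astype(np.uint8));i=1+st[1:,4].argmax()
    bx=st[i];cc=np.array([188+bx[0]+(bx[2]-1)/2,115+bx[1]+(bx[3]-1)/2]);print(thr,bx,c[i]+[188,115],cc,ray("wrist",*cc,.140,s).round(4))
C=cloud("wrist",d,s)
# plane around the plate, right part
P=C[90:185,185:262].reshape(-1,3);P=P[P[:,2]>.1];P=P[np.isfinite(P).all(1)]
c0=np.median(P,0)
for _ in range(6):
    nn=np.linalg.svd(P-P.mean(0),full_matrices=False)[2][2];r=(P-P.mean(0))@nn;P=P[abs(r)<max(.0012,1.5*r.std())]
nn*=np.sign(nn[2]);print(len(P),nn,np.degrees(np.arccos(nn[2])),np.degrees(np.arctan2(nn[1],nn[0])))
h=np.array([.551,.228]);print("z at hole",P.mean(0)[2]-((h-P.mean(0)[:2])@nn[:2])/nn[2])
# plate outline
m=((g>190)).astype(np.uint8);k,l,st,c=cv2.connectedComponentsWithStats(m)
i=l[100,240];ct,_=cv2.findContours((l==i).astype(np.uint8),0,1);ct=max(ct,key=cv2.contourArea)
print(cv2.approxPolyDP(ct,4,True)[:,0].tolist())
# nose
gm=C[195:235,265:295];dd=d[195:235,265:295]
Q=gm[(dd>0)&(gm[...,2]>.15)];print("shank pts",len(Q),Q.min(0).round(4),Q.max(0).round(4))
for h in(.20,.21,.22,.23):
    q=Q[abs(Q[:,2]-h)<.004]
    if len(q):print(h,q.mean(0).round(4),q[:,1].min().round(4),q[:,1].max().round(4))
E
```

```text
120 [ 11  11  19  19 270] [207.92962963 134.74814815] [208. 135.] [0.5515 0.2282 0.14  ]
150 [ 10  11  21  19 310] [208.03548387 134.90967742] [208. 135.] [0.5515 0.2282 0.14  ]
180 [  7  10  24  21 396] [207.02525253 135.01262626] [206.5 135. ] [0.5514 0.2295 0.14  ]
6183 [0.42317761 0.0266281  0.90565537] 25.08830416086712 3.6005429790199686
z at hole 0.14122856132937903
[[267, 72], [86, 73], [85, 87], [101, 97], [174, 97], [176, 90], [182, 100], [173, 119], [143, 117], [141, 142], [174, 143], [172, 158], [101, 158], [80, 142], [80, 156], [93, 157], [73, 158], [73, 165], [172, 164], [173, 157], [179, 157], [177, 170], [79, 169], [77, 196], [264, 196]]
shank pts 673 [0.4995 0.1583 0.1502] [0.5271 0.1762 0.2954]
0.21 [0.5141 0.1653 0.2111] 0.1583 0.1718
0.22 [0.5142 0.1654 0.2204] 0.1586 0.1717
0.23 [0.5143 0.1656 0.2301] 0.1589 0.172
```

```bash
python3 - <<'E'
from h import *
to((.5491,.2283,.325),-86.4)
E
```

```text
t 6.35 p [0.5089 0.1653 0.3697] zdir -86.4 q [0.09 0.04 1.63 0.   1.48 1.6 ] F [-1.  -0.  -1.6] g 0.172
turn -0.0 shift now-axes cm [-4.4   4.47 -6.03] shift turned-axes [-4.4   4.47 -6.03]
```

Call:
carry_out:
  rows:
    - [-2.2,0,-3,0,0]
    - [-2.2,0,-3,0,0]
    - [0,2,0,0,0]
    - [0,2.1,0,0,0]
    - [0,0,0,0,0]
    - [0,0,0,0,0]
    - [0,0,0,0,0]
    - [0,0,0,0,0]

```text
clock: 7.35
ee_pos: [0.5494, 0.228, 0.3297]
eef_rot: [[-0.998, 0.001, 0.063], [-0.063, 0.0, -0.998], [-0.002, -1.0, -0.0]]
ft_force: [0.2, -0.7, -1.6]
grip_width: 0.171
```

```bash
python3 - <<'E'
from h import *
to((.5491,.2283,.303),-86.4)
s=bot.read_state();p,d=bot.camera("wrist");crop("w",p,140,130,420,340,"w4.png",2.5)
p,d=bot.camera("scene");crop("scene",p,330,100,480,260,"s4.png",3.7)
p,d=bot.camera("top");crop("scene",p,60,120,240,270,"t4.png",3.7)
E
```

```text
t 7.35 p [0.5494 0.228  0.3297] zdir -86.4 q [0.19 0.2  1.53 0.   1.41 1.7 ] F [ 0.2 -0.7 -1.6] g 0.171
turn -0.0 shift now-axes cm [ 0.03  2.67 -0.03] shift turned-axes [ 0.02  2.67 -0.03]
```

View pics/w4.png

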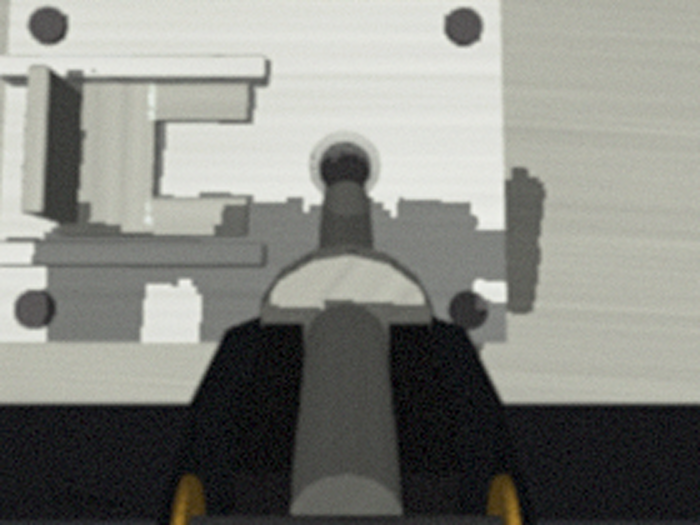

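View pics/s4.png

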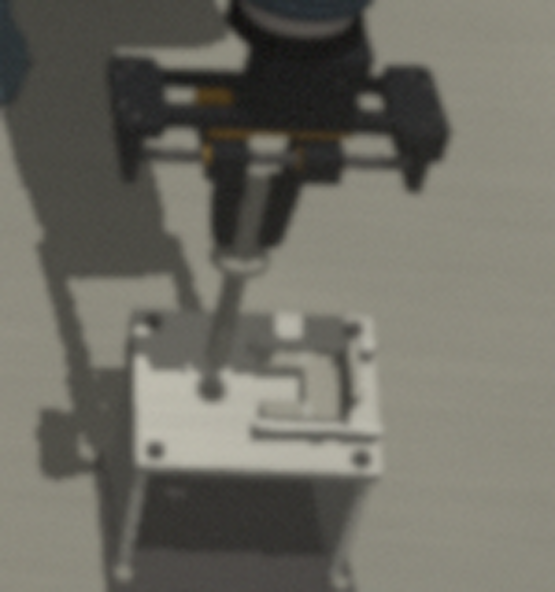

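Call:
carry_out:
  rows:
    - [0,0.7,0,0,0]
    - [0,0.7,0,0,0]
    - [0,0.7,0,0,0]
    - [0,0.5,0,0,0]
    - [0,0,0,0,0]
    - [0,0,0,0,0]
    - [0,0,0,0,0]
    - [0,0,0,0,0]

```text
clock: 8.5
ee_pos: [0.5491, 0.228, 0.3026]
eef_rot: [[-0.998, -0.0, 0.063], [-0.063, -0.0, -0.998], [0.0, -1.0, 0.0]]
ft_force: [2.7, 0.7, -3.8]
grip_width: 0.171
```

```bash
python3 - <<'E'
from h import *
to((.5491,.2283,.303),-86.4)
s=bot.read_state();p,d=bot.camera("wrist");crop("w",p,140,130,420,340,"w5.png",2.5)
E
```

```text
t 8.5 p [0.5491 0.228  0.3026] zdir -86.4 q [ 0.19  0.22  1.56 -0.    1.36  1.7 ] F [ 2.7  0.7 -3.8] g 0.171
turn -0.0 shift now-axes cm [-0.   -0.04 -0.03] shift turned-axes [-0.   -0.04 -0.03]
```

View pics/w5.png

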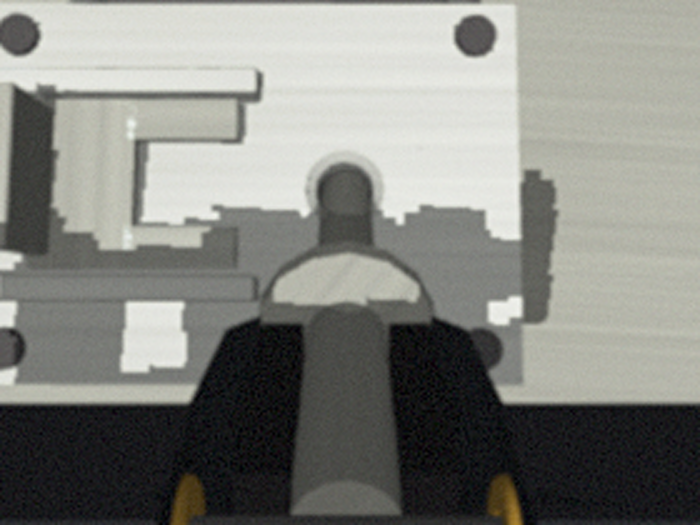

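Call:
carry_out:
  rows:
    - [-0.6,0.05,0,0,0]
    - [-0.6,0.07,0,0,0]
    - [-0.6,0.1,0,0,0]
    - [-0.6,0.13,0,0,0]
    - [-0.6,0.15,0,0,0]
    - [-0.6,0.18,0,0,0]
    - [0,0,0,0,0]
    - [0,0,0,0,0]

```text
clock: 9.55
ee_pos: [0.5849, 0.2302, 0.2953]
eef_rot: [[-0.998, -0.0, 0.063], [-0.063, -0.0, -0.998], [0.001, -1.0, 0.0]]
ft_force: [-1.3, 1.3, -0.3]
grip_width: 0.172
```

```bash
cat > st.py <<'E'
from h import *
import sys
to((.5491,.2283,.303),-86.4)
s=bot.read_state();p,d=bot.camera("wrist");cv2.imwrite(f"pics/w{sys.argv[1]}.png",p[60:,:,::-1])
np.savez(f"w{sys.argv[1]}.npz",p=p,d=d,R=s["eef_rot"],t=s["ee_pos"])
p,d=bot.camera("scene");crop("scene",p,330,100,480,260,f"s{sys.argv[1]}.png",3.7);np.savez(f"s{sys.argv[1]}.npz",p=p,d=d)
E
python3 st.py 6
```

```text
t 9.55 p [0.5849 0.2302 0.2953] zdir -86.41 q [ 0.19  0.3   1.47 -0.    1.37  1.69] F [-1.3  1.3 -0.3] g 0.172
turn -0.0 shift now-axes cm [ 3.59 -0.77 -0.04] shift turned-axes [ 3.59 -0.77 -0.04]
```

View pics/w6.png

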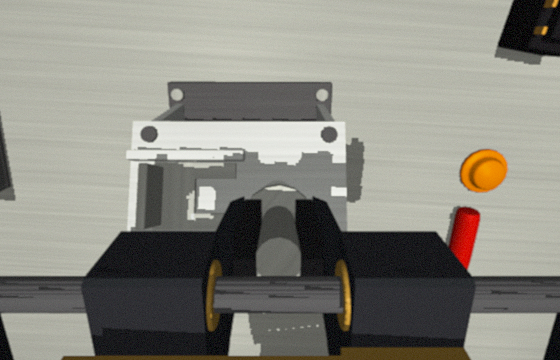

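View pics/s6.png

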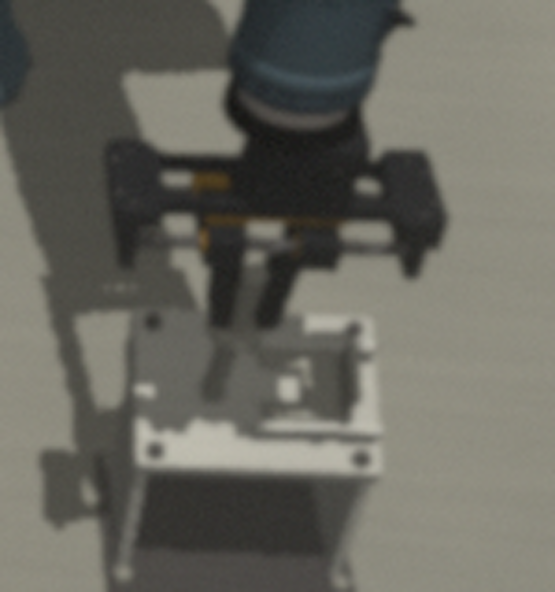

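Call:
carry_out:
  rows:
    - [-0.55,0.2,0,0,0]
    - [-0.55,0.22,0,0,0]
    - [-0.55,0.25,0,0,0]
    - [-0.5,0.28,0,0,0]
    - [0,0,0,0,0]
    - [0.2,0.45,0,0,0]
    - [0.2,0.45,0,0,0]
    - [0,0,0,0,0]

```text
clock: 10.65
ee_pos: [0.6017, 0.2313, 0.2765]
eef_rot: [[-0.998, -0.002, 0.063], [-0.063, -0.0, -0.998], [0.002, -1.0, 0.0]]
ft_force: [-2.6, 0.3, -2.5]
grip_width: 0.171
```

```bash
python3 st.py 7
```

```text
t 10.65 p [0.6017 0.2313 0.2765] zdir -86.39 q [ 0.18  0.36  1.44 -0.    1.34  1.69] F [-2.6  0.3 -2.5] g 0.171
turn 0.0 shift now-axes cm [ 5.27 -2.64 -0.03] shift turned-axes [ 5.27 -2.65 -0.03]
```

View pics/s7.png

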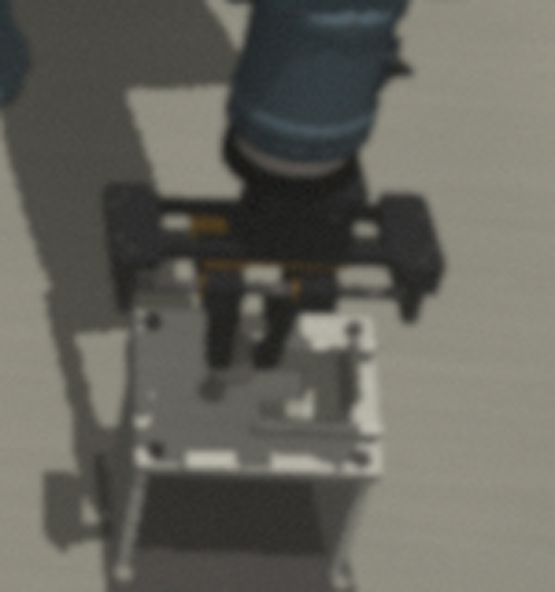

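View pics/w7.png

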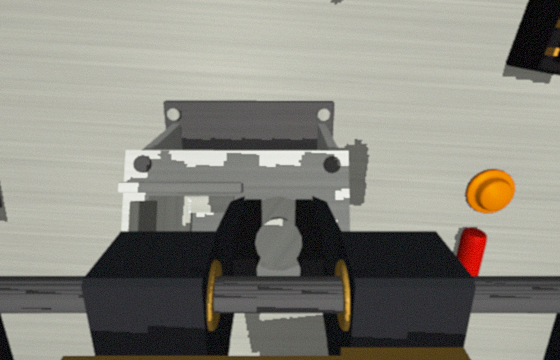

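```bash
python3 - <<'E'
from h import *
z=np.load("s7.npz");p=z['p'];c=p[170:235,360:440];c=cv2.resize(np.clip(c.astype(float)*1.6,0,255).astype(np.uint8),None,fx=9,fy=9,interpolation=2);cv2.imwrite("pics/s7z.png",c[:,:,::-1])
C=cloud("scene",z['d'])
for v in range(186,212,2):
    print(v,[tuple((C[v,u]*1000).astype(int)) for u in range(382,404,4)])
z=np.load("w7.npz");s={"eef_rot":z['R'],"ee_pos":z['t']};p=z['p'];c=p[240:340,200:360];c=cv2.resize(np.clip(c.astype(float)*1.4,0,255).astype(np.uint8),None,fx=5,fy=5,interpolation=2);cv2.imwrite("pics/w7z.png",c[:,:,::-1])
C=cloud("wrist",z['d'],s)
for v in range(250,330,6): print(v,[tuple((C[v,u]*1000).astype(int)) for u in(266,279,290)])
E
```

```text
186 [(np.int64(511), np.int64(216), np.int64(160)), (np.int64(595), np.int64(209), np.int64(236)), (np.int64(611), np.int64(215), np.int64(251)), (np.int64(611), np.int64(223), np.int64(252)), (np.int64(612), np.int64(231), np.int64(254)), (np.int64(608), np.int64(241), np.int64(251))]
188 [(np.int64(514), np.int64(216), np.int64(156)), (np.int64(599), np.int64(209), np.int64(233)), (np.int64(614), np.int64(215), np.int64(248)), (np.int64(609), np.int64(225), np.int64(244)), (np.int64(613), np.int64(232), np.int64(249)), (np.int64(614), np.int64(240), np.int64(250))]
190 [(np.int64(525), np.int64(215), np.int64(159)), (np.int64(603), np.int64(209), np.int64(231)), (np.int64(612), np.int64(216), np.int64(240)), (np.int64(609), np.int64(225), np.int64(239)), (np.int64(616), np.int64(232), np.int64(246)), (np.int64(610), np.int64(242), np.int64(241))]
192 [(np.int64(524), np.int64(216), np.int64(152)), (np.int64(606), np.int64(210), np.int64(227)), (np.int64(609), np.int64(218), np.int64(231)), (np.int64(607), np.int64(227), np.int64(231)), (np.int64(613), np.int64(234), np.int64(237)),
[... 3974 characters left out ...]
(236), np.int64(252)), (np.int64(613), np.int64(231), np.int64(251)), (np.int64(614), np.int64(228), np.int64(253))]
310 [(np.int64(611), np.int64(236), np.int64(253)), (np.int64(612), np.int64(231), np.int64(254)), (np.int64(612), np.int64(228), np.int64(254))]
316 [(np.int64(610), np.int64(235), np.int64(255)), (np.int64(610), np.int64(231), np.int64(254)), (np.int64(610), np.int64(227), np.int64(254))]
322 [(np.int64(608), np.int64(235), np.int64(255)), (np.int64(608), np.int64(231), np.int64(255)), (np.int64(608), np.int64(227), np.int64(254))]
328 [(np.int64(573), np.int64(235), np.int64(211)), (np.int64(573), np.int64(229), np.int64(210)), (np.int64(573), np.int64(223), np.int64(210))]
```

View pics/s7z.png

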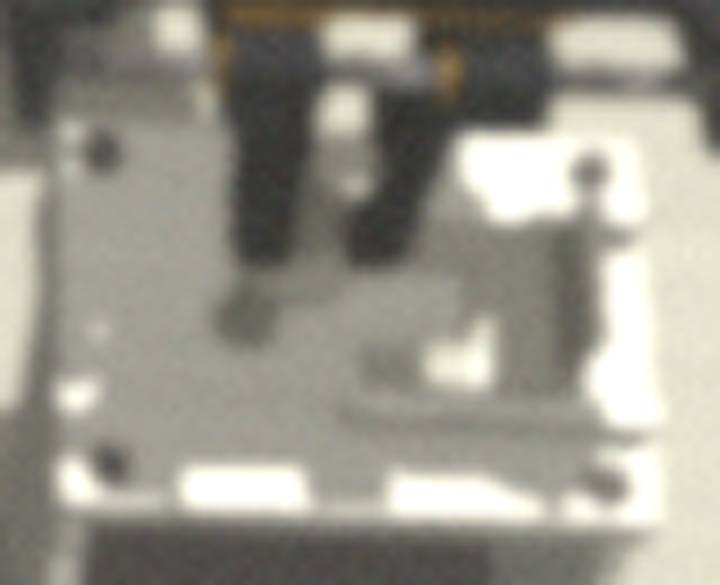

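View pics/w7z.png

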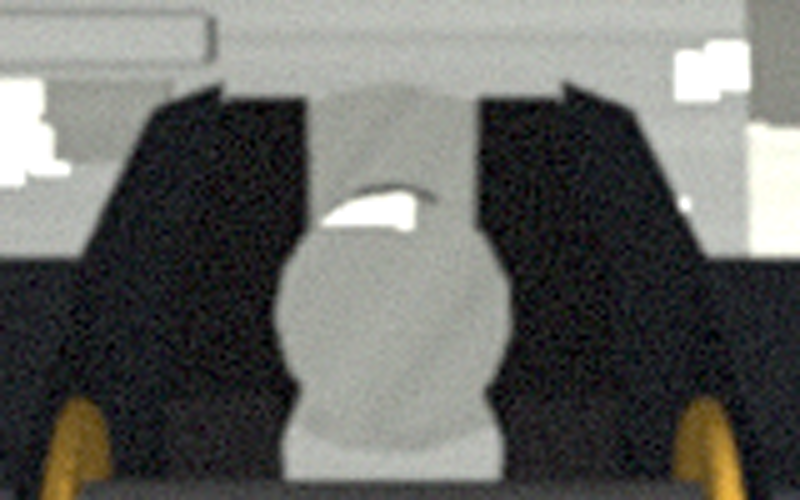

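Call:
carry_out:
  rows:
    - [0.3,-0.12,0,0,0]
    - [0.25,-0.1,0,0,0]
    - [0.21,0.45,0,0,0]
    - [0.21,0.45,0,0,0]
    - [0.21,0.45,0,0,0]
    - [0.21,0.45,0,0,0]
    - [0,0,0,0,0]
    - [0,0,0,0,0]

```text
clock: 11.75
ee_pos: [0.5887, 0.2305, 0.2618]
eef_rot: [[-0.998, 0.0, 0.063], [-0.063, 0.0, -0.998], [-0.0, -1.0, -0.0]]
ft_force: [-0.6, 0.4, -1.2]
grip_width: 0.172
```

```bash
cat > ax.py <<'E'
from h import *
import sys
M0=np.array([.5515,.2285,.140]);y=np.radians(3.6);t=np.radians(25)
a=np.array([np.sin(t)*np.cos(y),np.sin(t)*np.sin(y),np.cos(t)]);ex=np.array([np.cos(t)*np.cos(y),np.cos(t)*np.sin(y),-np.sin(t)]);ey=np.cross(a,ex)
def fl(P): d=(np.asarray(P)-M0);return np.stack([d@ex,d@ey,d@a],-1)*1000
if __name__=="__main__":
    to((.5491,.2283,.303),-86.4)
    s=bot.read_state();G=np.array(s["ee_pos"])+.0453*np.array(s["eef_rot"])[:,1];print("G flange mm",fl(G).round(1))
    p,d=bot.camera("wrist");C=cloud("wrist",d,s);np.savez(f"w{sys.argv[1]}.npz",p=p,d=d,R=s["eef_rot"],t=s["ee_pos"])
    cv2.imwrite(f"pics/w{sys.argv[1]}.png",cv2.resize(p[220:350,180:380,::-1],None,fx=4,fy=4))
    m=(np.linalg.norm(C-(G+[.012,0,.021]),axis=-1)<.02)&(C[...,2]>G[2]+.010)&(abs((C-G)@ey)<.0085)
    P=C[m]
    for _ in range(5):
        c=P.mean(0);n=np.linalg.svd(P-c,full_matrices=False)[2][2];r=(P-c)@n;P=P[abs(r)<max(.001,1.5*r.std())]
    n*=np.sign(n[2]);print("top face",len(P),"centre fl",((fl(P).min(0)+fl(P).max(0))/2).round(1),"normal fl",np.round([n@ex,n@ey,n@a],3),"tilt",np.degrees(np.arccos(n[2])).round(1))
E
python3 ax.py 8
```

```text
t 11.75 p [0.5887 0.2305 0.2618] zdir -86.41 q [0.19 0.34 1.49 0.   1.31 1.69] F [-0.6  0.4 -1.2] g 0.172
turn -0.0 shift now-axes cm [ 3.97 -4.13 -0.03] shift turned-axes [ 3.97 -4.12 -0.03]
G flange mm [ 1.5 -0.3 85.1]
top face 1555 centre fl [  1.7  -0.3 109.6] normal fl [ 0.023 -0.006  1.   ] tilt 26.3
```

Call:
carry_out:
  rows:
    - [0.31,0.61,0,0,0]
    - [0.27,0.63,0,0,0]
    - [0.25,0.54,0,0,0]
    - [0.25,0.54,0,0,0]
    - [0.25,0.54,0,0,0]
    - [0.25,0.54,0,0,0]
    - [0,0,0,0,0]
    - [0,0,0,0,0]

```text
clock: 12.8
ee_pos: [0.573, 0.2295, 0.2278]
eef_rot: [[-0.998, 0.0, 0.063], [-0.063, 0.0, -0.998], [-0.0, -1.0, -0.0]]
ft_force: [-0.7, 0.4, -1.4]
grip_width: 0.17
```

```bash
python3 ax.py 9
```

```text
t 12.8 p [0.573  0.2295 0.2278] zdir -86.4 q [0.19 0.35 1.56 0.   1.23 1.7 ] F [-0.7  0.4 -1.4] g 0.17
turn -0.0 shift now-axes cm [ 2.39 -7.52 -0.03] shift turned-axes [ 2.39 -7.52 -0.03]
G flange mm [ 1.6 -0.3 47.6]
top face 1558 centre fl [ 1.9 -0.3 72.1] normal fl [0.021 0.001 1.   ] tilt 26.2
```

Call:
carry_out:
  rows:
    - [0.13,0.27,0,0,0]
    - [0.13,0.27,0,0,0]
    - [0.13,0.27,0,0,0]
    - [0.06,0.14,0,0,0]
    - [0.04,0.09,0,0,0]
    - [0.04,0.09,0,0,0]
    - [0,0,0,0,0]
    - [0,0,0,0,0]

```text
clock: 13.85
ee_pos: [0.5688, 0.2293, 0.2187]
eef_rot: [[-0.998, 0.004, 0.063], [-0.063, 0.001, -0.998], [-0.004, -1.0, -0.0]]
ft_force: [-1.3, -0.6, 8.4]
grip_width: 0.171
```

```bash
python3 ax.py 10
```

```text
t 13.85 p [0.5688 0.2293 0.2187] zdir -86.4 q [ 0.19  0.35  1.58 -0.    1.21  1.7 ] F [-1.3 -0.6  8.4] g 0.171
turn -0.0 shift now-axes cm [ 1.94 -8.44 -0.03] shift turned-axes [ 1.97 -8.43 -0.02]
G flange mm [ 1.7 -0.3 37.6]
top face 1559 centre fl [ 1.9 -0.2 62.3] normal fl [0.017 0.013 1.   ] tilt 26.0
```

View pics/w10.png

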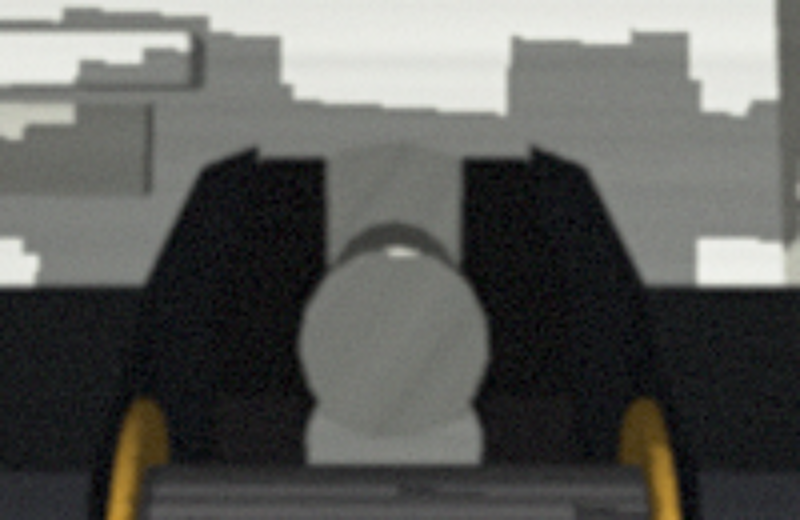

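Call:
carry_out:
  rows:
    - [0.04,0.09,0,0,0]
    - [0.04,0.09,0,0,0]
    - [0,0,0,0,0]
    - [0,0,0,0,0]
    - [0,0,0,0,0]
    - [0,0,0,0,0]
    - [0,0,0,0,0]
    - [0,0,0,0,0]

```text
clock: 14.9
ee_pos: [0.5688, 0.2293, 0.2186]
eef_rot: [[-0.998, 0.006, 0.063], [-0.063, 0.001, -0.998], [-0.006, -1.0, -0.0]]
ft_force: [-3.0, -1.6, 15.0]
grip_width: 0.171
```

```bash
python3 ax.py 11
```

```text
t 14.9 p [0.5688 0.2293 0.2186] zdir -86.4 q [ 0.19  0.34  1.58 -0.    1.21  1.7 ] F [-3.  -1.6 15. ] g 0.171
turn 0.0 shift now-axes cm [ 1.91 -8.45 -0.03] shift turned-axes [ 1.97 -8.44 -0.02]
G flange mm [ 1.8 -0.3 37.6]
top face 1579 centre fl [ 2.  -0.3 62.2] normal fl [0.03  0.001 1.   ] tilt 26.7
```

Call:
carry_out:
  rows:
    - [-0.04,-0.1,0,0,0]
    - [0,-0.05,0,0,0.3]
    - [0,0,0,0,0.3]
    - [0,0,0,0,0.3]
    - [0,-1,0,0,0.3]
    - [0,-3,0,0,0.3]
    - [0,-4,0,0,0.3]
    - [0,0,0,0,0.3]

```text
clock: 15.95
ee_pos: [0.569, 0.2296, 0.3008]
eef_rot: [[-0.998, 0.008, 0.063], [-0.063, 0.002, -0.998], [-0.008, -1.0, -0.001]]
ft_force: [-0.1, -0.2, 0.2]
grip_width: 0.299
```

```bash
cat > look.py <<'E'
from ax import *
import sys
to((.5491,.2283,.303),-86.4)
s=bot.read_state();p,d=bot.camera("wrist");cv2.imwrite(f"pics/w{sys.argv[1]}.png",p[:,:,::-1]);np.savez(f"w{sys.argv[1]}.npz",p=p,d=d,R=s["eef_rot"],t=s["ee_pos"])
C=cloud("wrist",d,s);F=fl(C)
def rep(nm,m): 
    P=F[m&(d>0)];print(nm,len(P),P.min(0).round(1) if len(P) else "",P.max(0).round(1) if len(P) else "",np.median(P,0).round(1) if len(P) else "")
r=np.hypot(F[...,0],F[...,1])
rep("stem",(r<14)&(F[...,2]>30)&(F[...,2]<66));rep("collar",(r>11)&(r<18)&(F[...,2]>3)&(F[...,2]<20));rep("face",(r>22)&(r<45)&(F[...,1]<20)&(abs(F[...,2])<5))
rep("tab",(abs(F[...,0])<15)&(F[...,1]>25)&(F[...,1]<110)&(F[...,2]>25)&(F[...,2]<50))
E
python3 look.py 12
```

```text
t 15.95 p [0.569  0.2296 0.3008] zdir -86.39 q [0.19 0.26 1.51 0.   1.36 1.7 ] F [-0.1 -0.2  0.2] g 0.299
turn 0.0 shift now-axes cm [ 1.99 -0.24  0.  ] shift turned-axes [ 1.99 -0.22  0.  ]
stem 668 [-5.7 -8.3 30.5] [ 9.9  7.4 63.9] [ 1.9 -0.4 62. ]
collar 840 [-15.3 -17.6   3.1] [17.7 17.3  9. ] [-1.2 -0.5  7. ]
face 5842 [-44.9 -45.   -1.7] [44.6 20.   3.3] [  4.2 -11.6   1. ]
tab 1003 [-14.8  78.5  25.1] [15.  85.4 47.4] [-0.4 79.5 44.1]
```

View pics/w12.png

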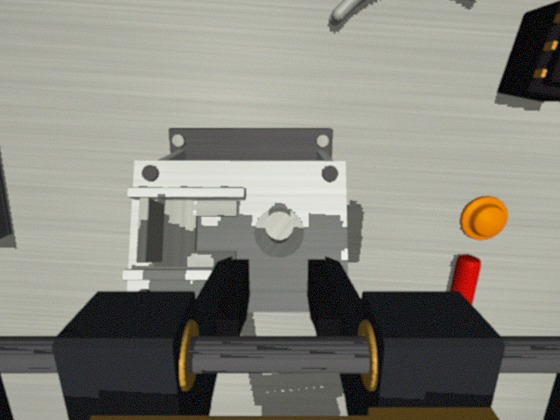

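Call:
carry_out:
  rows:
    - [0,0,-2,0,0]
    - [0,0,-2,0,0]
    - [0,0,-2,0,0]
    - [0,0,-2,-0.187,0]
    - [0,0,0,-0.187,0]
    - [0,0,0,-0.187,0]
    - [0,0,0,-0.187,0]
    - [0,0,0,-0.187,0]

```text
clock: 17.0
ee_pos: [0.5616, 0.3104, 0.2953]
eef_rot: [[-0.536, -0.001, 0.844], [-0.844, -0.0, -0.536], [0.001, -1.0, -0.001]]
ft_force: [0.6, 0.5, -0.4]
grip_width: 0.003
```

Call:
carry_out:
  rows:
    - [0,0,0,-0.187,0]
    - [0,0,0,-0.187,0]
    - [0,0,0,-0.187,0]
    - [0,0,0,-0.075,0]
    - [0,0,0,0,0]
    - [0,0,0,0,0]
    - [0,0,0,0,0]
    - [0,0,0,0,0]

```text
clock: 18.0
ee_pos: [0.5621, 0.309, 0.296]
eef_rot: [[0.062, 0.0, 0.998], [-0.998, 0.0, 0.062], [-0.0, -1.0, 0.0]]
ft_force: [0.8, -0.4, 0.5]
grip_width: 0.005
```

```bash
python3 - <<'E'
from ax import *
s=bot.read_state()
tip=M0+(.003*ex+.110*ey+.025*a);print("tip",tip)
to(tip+[0,0,.064],3.6)
p,d=bot.camera("wrist");cv2.imwrite("pics/w13.png",p[:,:,::-1])
C=cloud("wrist",d,s);F=fl(C)
m=(abs(F[...,0])<15)&(F[...,1]>25)&(F[...,1]<110)&(F[...,2]>18)&(F[...,2]<43);P=F[m&(d>0)];print(len(P),np.median(P,0),P.min(0),P.max(0))
E
```

```text
tip [0.55785121 0.33911707 0.16138984]
t 18.0 p [0.5621 0.309  0.296 ] zdir 3.58 q [0.32 0.33 1.44 0.   1.37 0.26] F [ 0.8 -0.4  0.5] g 0.005
turn -0.0 shift now-axes cm [-3.03  7.06 -0.24] shift turned-axes [-3.03  7.06 -0.24]
644 [-0.3942471  85.360919   31.37303518] [-14.96508595  84.67449594  18.0641441 ] [14.85204744 86.00266837 42.98788681]
```

View pics/w13.png

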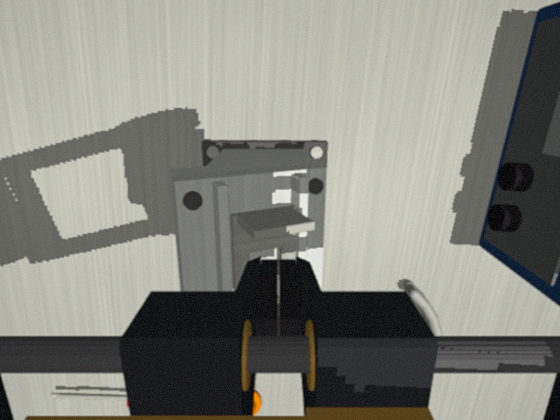

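Call:
carry_out:
  rows:
    - [-1.5,0,-0.2,0,0]
    - [-1.5,0,0,0,0]
    - [0,1.5,0,0,0]
    - [0,2,0,0,0]
    - [0,2,0,0,0]
    - [0,1.5,0,0,0]
    - [0,0,0,0,0]
    - [0,0,0,0,0]

```text
clock: 19.05
ee_pos: [0.5587, 0.3388, 0.2265]
eef_rot: [[0.063, 0.001, 0.998], [-0.998, 0.0, 0.063], [-0.0, -1.0, 0.001]]
ft_force: [0.7, -0.0, 0.1]
grip_width: 0.004
```

Call:
carry_out:
  rows:
    - [0.5,0,0,0,0]
    - [0.5,0,0,0,0]
    - [0.5,0,0,0,0]
    - [0.3,0,0,0,0]
    - [0.3,0,0,0,0]
    - [0,0,0,0,0]
    - [0,0,0,0,0]
    - [0,0,0,0,0]

```text
clock: 20.05
ee_pos: [0.5594, 0.3176, 0.2257]
eef_rot: [[0.063, -0.001, 0.998], [-0.998, -0.001, 0.063], [0.001, -1.0, -0.001]]
ft_force: [-0.0, 0.1, -0.6]
grip_width: 0.007
```

```bash
cat > pk.py <<'E'
from ax import *
s=bot.read_state();tip=np.array(s["ee_pos"])+.064*np.array(s["eef_rot"])[:,1]
print(s["clock"],"tip fl",fl(tip).round(1),"F",np.round(s["ft_force"],1))
p,d=bot.camera("wrist");cv2.imwrite(f"pics/w{sys.argv[1]}.png",p[:,:,::-1]);C=cloud("wrist",d,s);F=fl(C)
m=(abs(F[...,0])<19)&(F[...,1]>25)&(F[...,1]<100)&(F[...,2]>20)&(F[...,2]<43)&(d>0);P=F[m];print("wrist",len(P),np.median(P,0) if len(P) else 0)
for n in("top","scene"):
    p,d=bot.camera(n);np.savez(f"{n}{sys.argv[1]}.npz",p=p,d=d);F=fl(cloud(n,d));m=(abs(F[...,0])<19)&(F[...,1]>18)&(F[...,1]<100)&(F[...,2]>25)&(F[...,2]<46)&(d>0);P=F[m]
    print(n,len(P),np.percentile(P[:,1],[5,25,50,75,95]).round(1) if len(P) else 0)
E
python3 pk.py 14
```

```text
20.05 tip fl [ 3.  88.4 25.3] F [-0.   0.1 -0.6]
wrist 1451 [-2.71566389 97.68750659 35.59668785]
top 146 [70.2 70.7 71.3 73.1 75.8]
scene 67 [72.7 73.7 74.3 76.9 80.8]
```

Call:
carry_out:
  rows:
    - [0.6,0,0,0,0]
    - [0.6,0,0,0,0]
    - [0.6,0,0,0,0]
    - [0.6,0,0,0,0]
    - [0.6,0,0,0,0]
    - [0.5,0,0,0,0]
    - [0.2,0,0,0,0]
    - [0,0,0,0,0]

```text
clock: 21.2
ee_pos: [0.5623, 0.2805, 0.2263]
eef_rot: [[0.063, 0.001, 0.998], [-0.998, -0.001, 0.063], [0.001, -1.0, 0.001]]
ft_force: [-0.4, 0.4, -0.4]
grip_width: 0.007
```

```bash
python3 pk.py 15
```

```text
21.2 tip fl [ 3.3 51.2 26.1] F [-0.4  0.4 -0.4]
wrist 1374 [-2.28642671 60.40540205 35.97922675]
top 127 [32.9 33.3 33.8 34.8 38.5]
scene 53 [35.5 36.2 36.8 39.3 43.4]
```

View pics/w15.png

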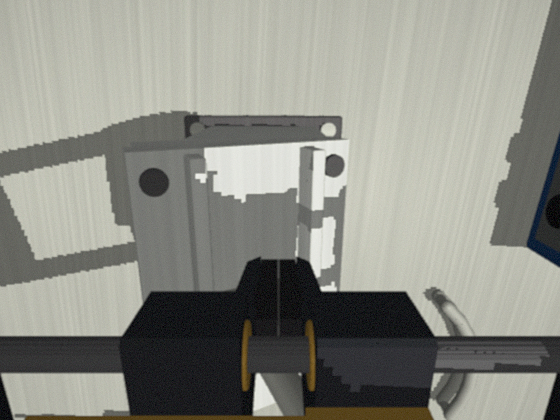

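Call:
carry_out:
  rows:
    - [0.1,0,0,0,0]
    - [0.1,0,0,0,0]
    - [0.1,0,0,0,0]
    - [0,0,0,0,0]
    - [0,0,0,0,0]
    - [0,0,0,0,0]
    - [0,0,0,0,0]
    - [0,0,0,0,0]

```text
clock: 22.35
ee_pos: [0.5622, 0.2796, 0.2264]
eef_rot: [[0.063, 0.001, 0.998], [-0.998, 0.003, 0.063], [-0.003, -1.0, 0.001]]
ft_force: [2.2, 7.6, -0.7]
grip_width: 0.003
```

```bash
python3 pk.py 16
```

```text
22.35 tip fl [ 3.2 50.5 26.2] F [ 2.2  7.6 -0.7]
wrist 1365 [-2.43983744 59.76824422 36.00462138]
top 120 [32.2 32.7 33.4 34.7 38.7]
scene 55 [35.1 35.7 36.4 38.7 41.9]
```

Force rose to 7.6 N with the tab stopped at its end. Back off, rise, and check.

Call:
carry_out:
  rows:
    - [-0.5,0,0,0,0]
    - [-2.5,0,0,0,0]
    - [-2,0,0,0,0]
    - [0,-3,0,0,0]
    - [0,-5,0,0,0]
    - [0,-5,0,0,0]
    - [0,0,0,0,0]
    - [0,0,0,0,0]

```text
clock: 23.5
ee_pos: [0.5586, 0.3279, 0.3554]
eef_rot: [[0.063, -0.001, 0.998], [-0.998, -0.001, 0.063], [0.0, -1.0, -0.001]]
ft_force: [-0.6, -0.2, -0.2]
grip_width: 0.004
```

```bash
python3 - <<'E'
from ax import *
s=bot.read_state();print(s["clock"],np.round(s["ee_pos"],3),np.round(s["ft_force"],1))
for n in("top","scene","wrist"):
    p,d=bot.camera(n);F=fl(cloud(n,d,s));r=np.hypot(F[...,0],F[...,1])
    def rep(nm,m):
        P=F[m&(d>0)];print(n,nm,len(P),np.percentile(P,[5,50,95],axis=0).round(1).tolist() if len(P) else"")
    rep("tab",(abs(F[...,0])<19)&(F[...,1]>18)&(F[...,1]<100)&(F[...,2]>25)&(F[...,2]<46))
    rep("stem",(r<14)&(F[...,2]>58)&(F[...,2]<68));rep("face",(r>25)&(r<45)&(F[...,1]<-15)&(abs(F[...,2])<5))
    if n=="top":crop("t",p,80,150,220,250,"tf.png",5.5);cv2.imwrite("pics/topf.png",p[:,:,::-1])
    if n=="scene":crop("t",p,330,150,460,270,"sf.png",5)
E
```

```text
23.5 [0.559 0.328 0.355] [-0.6 -0.2 -0.2]
top tab 140 [[-18.3, 32.3, 26.5], [-3.1, 33.4, 39.0], [16.0, 37.9, 44.8]]
top stem 56 [[-4.2, -8.1, 58.4], [2.0, -2.4, 60.4], [9.5, 4.2, 62.4]]
top face 336 [[-34.0, -41.9, -2.1], [-2.1, -28.6, -0.6], [33.2, -16.8, 1.2]]
scene tab 62 [[-16.7, 35.1, 28.7], [2.5, 36.4, 41.4], [17.1, 40.9, 45.7]]
scene stem 30 [[-3.7, -6.3, 58.3], [2.7, 0.9, 61.2], [9.6, 6.7, 63.9]]
scene face 241 [[-33.7, -41.5, -3.9], [0.2, -28.4, -1.0], [34.5, -16.9, 2.8]]
wrist tab 0 
wrist stem 0 
wrist face 14 [[13.3, -41.9, 1.9], [13.6, -38.8, 3.2], [15.1, -34.7, 3.6]]
```

View pics/sf.png

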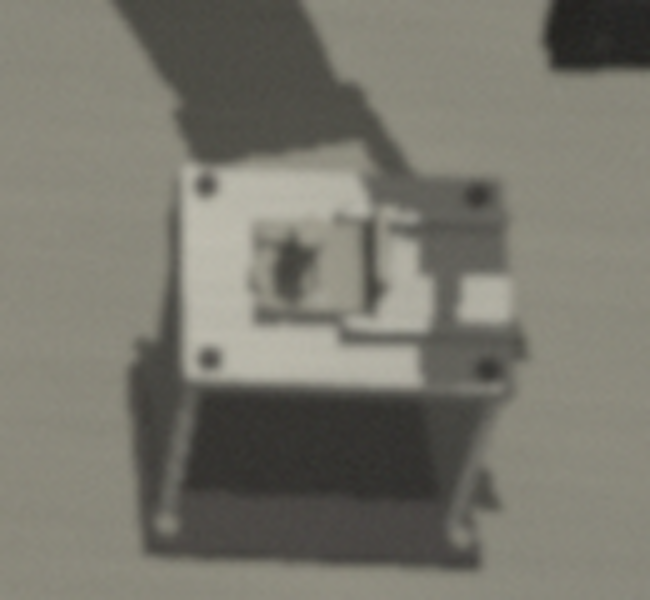

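View pics/topf.png

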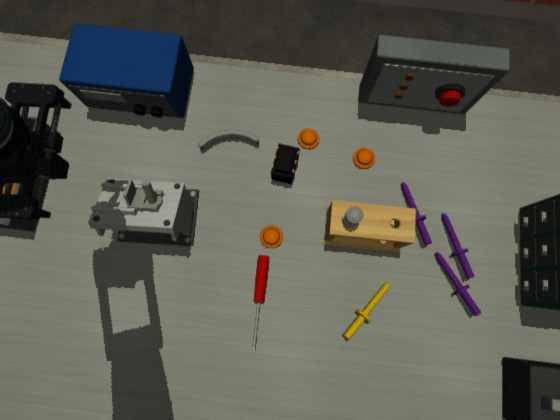

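```bash
python3 -c "
from workcell import bot
print(bot.finish_job())"
```

```text
the job is handed in; nothing more can be done
None
```

The shaft is seated in the flange hole, the keeper is across over its collar, and the job is handed in. The hand-in gave no verdict. The arm's clock read about 23.7 s of the 64 s allowed.

- **Shaft:** I took the plain-stemmed pin from the rack and put its nose in the hole while it was upright. I then pivoted it in the jaws to the 25° slope and pushed it down the hole's axis until it stopped rigidly, at about 15 N.
- **Keeper:** I let go of the shaft, turned the closed fingers and pushed the tab until it stopped, at about 8 N. Then I backed off and rose clear.

**Last checks:**
- **Collar height:** after release, the wrist camera put the collar's top about 6 mm above the face, which is the collar's own thickness, so it is fully home.
- **Shaft angle:** while still held, its axis was within about 0.03 rad of the hole's.
- **Keeper position:** the top camera put the tab's outer face at about 39–40 mm along the flange, against 40 mm at the stop. The scene camera read about 3 mm further out, which still leaves the joint above 0.048 m.
- **Robot clear:** the arm read no force at the end.
- **Bystanders:** in the final top picture the knob spindle, relay, rollover buttons, ball guide and screwdriver are in the same places as in the first.

**Disagreements:**
- **Shaft offset:** its axis measured about 2 mm downslope of my hole estimate. That is within calibration error, since a collar that is home cannot sit more than 1.5 mm off centre.
- **Decoy pins:** the purple and yellow pins stood at the start and were lying on the cart top at the end. They were leaning early on, and I felt no contact, but I didn't find out why they fell.

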